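# Switch the belt sander off and hold its tensioner back

## Robot

A 6-joint arm with a two-finger parallel gripper is mounted at the origin on the work surface. World frame = base frame: x ahead of the robot, y to its left, z up, the work surface at z = 0. Lengths are in m, angles in degrees, forces in N, time in s.
With the tool pointing down it reaches from about 0.375 to 0.9 m from the base axis. Payload 3.1 kg.
Tool frame: the origin (TCP) lies at the very end of the fingers, on their centre line; the grasp point (between the pads) lies 19 mm behind it; z points along the fingers, y is the direction in which the jaws open and shut (so a half turn about z gives the same grasp; the last joint's range is limited). The gripper opens to 87 mm and grips with 3 to 60 N. Pads are 19 mm wide; open, the fingers measure 117 mm over their backs; the gripper's body (75 mm by 190 mm) begins 51 mm behind the grasp point.
Start: joints at [-76.003, 30.224, 82.088, -0, 67.689, -10.227], TCP at [0.256, -0.57, 0.223] pointing down, gripper open.
Joint ranges: [-176.69, 176.69], [-43.24, 126.21], [12.49, 139.97], [-82, 262], [0, 151.66], [-163.58, 163.58]. Speed limits (degrees/s): [159.86, 159.86, 180, 180, 180, 180].

## Interface

Orientations are given as a 3x3 rotation matrix whose columns are the frame's x, y, z axes.
In Python, from rig import read_state, capture, hand_in gives the robot as it stands. The module is installed in compiled form; this text tells all that it offers.
- The arm moves only by the tool move_arm, never from a script. Its arguments are lists of equal length, an entry for each row: "linear": the shift along the tool's x, y, z in cm, a list of three; "angular": the turn, a rotation vector about the tool's x, y, z in rad, a list of three; "fingers": the gripper command: -1 is fully open, 1 is shut, values between are in proportion. In form: {"linear": [[tx, ty, tz], ...], "angular": [[wx, wy, wz], ...], "fingers": [fingers, ...]}. A call has 1 to 12 rows; each row is the pose to reach, as a shift and turn from the pose measured when the call began, along the tool's axes at that moment; what a row does not reach only later rows make up. A row lasts 1/12 s, in which the tool goes at most 41.7 mm and 7.16 degrees, less where a joint would pass 70% of its speed; a pose out of reach is approached as far as the arm can. A call with a gripper value outside its range is refused whole. The fingers move at their own pace and stop on an object; the grip force is fixed at half the most. Time passes only in rows, so rows that repeat a pose let the fingers close. It gives the time, the measured TCP pose, the force and the opening at its end, in the units of the state.
- read_state(): the state, without advancing time (a new reading comes with each control period).
- capture(name): name is "scene" or "top" or "wrist"; returns a dict with "color" (384x512x3 uint8, red, green, blue), "fx", "fy", "cx", "cy" (pixels), "view" (4x4, takes a point from world to camera coordinates); the wrist camera has in their place "hand_eye" (4x4, takes a point from camera to tool coordinates, whose origin is the TCP and whose axes are the flange's). Camera axes: x right, y down, z forward; pixel columns grow to the right and rows downward; lengths in m; the calibration is good to about 2 mm. A picture is of the moment at which its call begins: read the wrist's pose just before it. There is no depth.
- hand_in(): hands the job in, once; it reports no verdict.
The state is a dict: "time_s": time; "joint_positions": joint angles; "qvel": joint speeds; "tau": joint torques, N m; "position": TCP position; "tcp_rot": TCP orientation; "force": force on the tool from outside, world axes, zero at the start; "moment": the same for the moment, N m; "opening": opening from 0.0 (shut) to 1.0 (fully open).
Only numpy, scipy, OpenCV 4.12 (cv2) and the standard library are available. Lean on these libraries where they do the work, as an engineer would, in place of code of your own. Each camera call takes 0.05 s, during which the arm holds its last target. There are 200 camera calls.

## Task

The small bench sander on the painting table is waiting for a new belt. Turn its speed knob fully anticlockwise to its off stop, and only after that push the thumb plate at the end of the sprung tensioner arm all the way back, past its click, and keep it held there. Finish while the fingers still press on the thumb plate; do not let go, and leave the loose things around the sander where they are.

Things in the scene. Friction and masses are not known exactly. Their poses are not given: they have to be found in the camera images.
- sander: Grey bench belt sander without a belt, fixed on the table: flat deck 220 mm (its x) by 300 mm (its y), top 50 mm above the table. Origin: centre of its underside; its front looks along its own -x, towards the robot; z up. On the deck, in its own x, y (mm): speed knob at (-60, -105), tensioner pivot at (0, 115), drive drum 50 mm across, up to 105 mm above the table, at (60, -100).
- speed_knob (a joint): Speed knob, rad. 0 = off, the end stop fully anticlockwise seen from above; grows clockwise to 2.4. It starts somewhere between 0.8 and 1.45 and stays where it is left (friction about 0.04 N m).
- speed_knob_grip (a point): Grip point of the black speed knob, on its upright axis, 87 mm above the table. A disc 44 mm across with an upright bar grip 42 mm long (this point's x), 14 mm thick (its y), from 64 to 94 mm above the table. The frame turns with the knob; at off its x is parallel to the sander's x.
- tension_arm (a joint): Angle of the sprung tensioner arm, rad. 0 = rest, lying along the sander's -y from its pivot; positive is anticlockwise from above, the free end going towards the sander's +x. Stop at 0.5. The click (pawl over a tooth, no lock) lies at 0.32: the push needed is 3.5 N at rest, rises to 8 N at 0.23, dips to 4 N from 0.3 to 0.41, then is 8 N up to the stop. Let go, it springs back to 0.
- thumb_plate: Upright aluminium plate at the free end of the tensioner arm: 8 mm thick (its x), 40 mm wide (its y), 48 mm tall, from 70 to 118 mm above the table; pushed along its own +x. Origin: centre of its lower edge, 130 mm from the arm's pivot, which lies along its +y. A roller 24 mm across, up to 108 mm above the table, stands on the arm 70 mm away towards the pivot.
- thumb_front (a point): Centre of the face of the thumb plate that is pushed (its -x face), 94 mm above the table; same axes as the plate.
- pot_a: Closed paint pot, 34 mm across, 45 mm tall, on the table; origin: centre of its underside. Bystander.
- pot_b: Another such paint pot. Bystander.
- pot_c: Another such paint pot. Bystander.
- driver: Screwdriver 150 mm long, 26 mm thick, lying on the table before the sander; origin: under its middle, x along it. Bystander.
- spare_roller: Loose spare roller, 24 mm across, 34 mm tall, standing on the sander's deck near its front edge; origin: centre of its underside. Bystander.
- figure: Small model figure, 40 mm tall, on a round base 32 mm across; origin: centre of its underside. Bystander.
- brush_jar: Glass jar 68 mm across, 90 mm tall, with brushes up to about 180 mm; origin: centre of its underside. Bystander.

How it is judged (in metres and radians):
On the way, in this order (a step that is already met when the one before it is completed fails the run):
1. the speed knob is at its off stop (value of joint speed_knob below 0.1 rad), for 0.2 s.
2. the tensioner arm has been pushed past its click (value of joint tension_arm above 0.38 rad and contact force between the fingers and thumb_plate above 1 N), for 0.2 s.
At the end, for the whole second after the job is handed in: The speed knob is off (below 0.1 rad), the tensioner arm is past its click (above 0.38 rad) and still, held there by the fingers pressing on the thumb plate (more than 1 N) (all of step 2 and value of joint speed_knob below 0.1 rad and velocity of joint tension_arm between -0.1 and 0.1 rad/s); the arm keeps its last pose, push and grip.
It fails at once if the tensioner arm is pushed (beyond 0.15 rad) while the speed knob is not off (above 0.15 rad) (value of joint each of speed_knob, tension_arm above 0.15 rad).
It fails at once if a loose thing around the sander is moved by more than 40 mm (distance of any of pot_a, pot_b, pot_c, driver, spare_roller, figure, brush_jar from where it was at the start of the episode above 0.04 m).
It also fails if it takes over 48 s, if anything falls off the work surface, if the arm or the gripper's body presses on something with over 40 N, if the wrist force passes 120 N, or if a joint passes its speed limit or range.

## Working session

There is one attempt and no reset: what is moved stays moved. The work goes in short steps, Python scripts to look and compute and a tool call to move; the robot and the scene stay as the last step left them, time stands still between calls to the robot, and variables do not carry over. Pictures are saved under pics/ and viewed, about 8 in all and at most 12, crops included, and the job is handed in when it is done.

Besides the shell and the picture viewer there is one more tool, called after "Emit:" as name(argument=value, ...) on one line, values as JSON. move_arm: Moves the arm, as the interface text tells. Its arguments: {"type":"object","properties":{"linear":{"type":"array"},"angular":{"type":"array"},"fingers":{"type":"array"}},"required":["linear","angular","fingers"]}

```bash
mkdir -p pics
python3 - <<'E'
from rig import *
import cv2,numpy as np
s=read_state();print(s['time_s'],s['position'],np.round(s['tcp_rot'],3).tolist(),s['opening'],s['force'])
for n in("scene","top","wrist"):
    c=capture(n);cv2.imwrite(f"pics/{n}0.png",c["color"][:,:,::-1]);print(n,[round(c[k],1) for k in("fx","fy","cx","cy")],np.round(c.get("view",c.get("hand_eye")),3).tolist())
a=cv2.imread("pics/top0.png");b=cv2.imread("pics/scene0.png")
E
```

```text
0.0 [ 0.25631427 -0.56925101  0.22159003] [[0.912, 0.41, -0.001], [0.41, -0.912, 0.002], [0.0, -0.002, -1.0]] 0.9990257992061207 [-0.26959683  0.14489193 -0.44101641]
scene [447.5, 447.5, 249.8, 190.3] [[-0.807, 0.59, 0.02, 0.443], [0.373, 0.536, -0.757, -0.173], [-0.457, -0.604, -0.653, 1.187], [0.0, 0.0, 0.0, 1.0]]
top [459.4, 459.4, 241.2, 186.6] [[0.023, -1.0, 0.01, 0.014], [-0.997, -0.024, -0.076, 0.571], [0.077, -0.009, -0.997, 0.95], [0.0, 0.0, 0.0, 1.0]]
wrist [327.2, 327.2, 257.0, 193.9] [[0.0, -0.967, -0.254, 0.069], [1.0, 0.0, 0.0, 0.001], [-0.0, -0.254, 0.967, -0.162], [0.0, 0.0, 0.0, 1.0]]
```

View pics/top0.png

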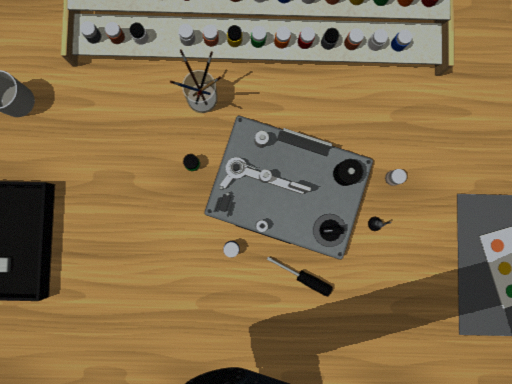

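View pics/scene0.png

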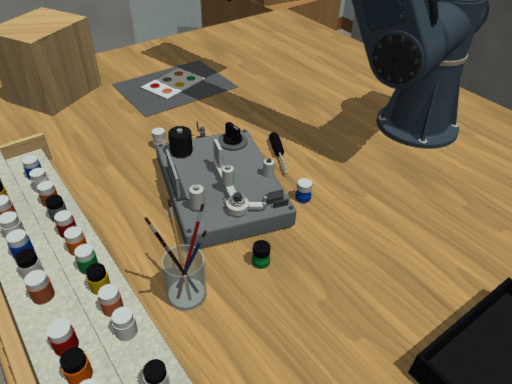

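Top view: deck corners at about (239,117), (373,157), (340,258) and (206,213), knob at (331,230), tensioner pivot at (236,167), plate near (300,186), drum at (350,171). The spare roller is at (263,226) and the driver lies from (270,259) to (330,290). Next I'll fit the deck pose and enlarge the knob.

```bash
cat > h.py <<'E'
import cv2,numpy as np
from rig import *
def ray(c,uv,s=None):
    d=np.array([(uv[0]-c["cx"])/c["fx"],(uv[1]-c["cy"])/c["fy"],1.])
    if "view" in c: T=np.linalg.inv(c["view"])
    else:
        W=np.eye(4);W[:3,:3]=s["tcp_rot"];W[:3,3]=s["position"];T=W@c["hand_eye"]
    return T[:3,3],T[:3,:3]@d
def onz(c,uv,z,s=None):
    o,d=ray(c,uv,s);return o+d*(z-o[2])/d[2]
def cross(r1,r2):
    A=[];b=[]
    for o,d in(r1,r2):
        d=d/np.linalg.norm(d);P=np.eye(3)-np.outer(d,d);A.append(P);b.append(P@o)
    return np.linalg.lstsq(np.vstack(A),np.hstack(b),rcond=None)[0]
def proj(c,p,s=None):
    if "view" in c: M=np.array(c["view"])
    else:
        W=np.eye(4);W[:3,:3]=s["tcp_rot"];W[:3,3]=s["position"];M=np.linalg.inv(W@c["hand_eye"])
    q=M[:3,:3]@p+M[:3,3];return np.array([c["fx"]*q[0]/q[2]+c["cx"],c["fy"]*q[1]/q[2]+c["cy"]])
E
python3 - <<'E'
from h import *
c=capture("top");im=c["color"].astype(int)
# grey (bluish) deck
sat=im.max(2)-im.min(2);v=im.mean(2)
m=((im[:,:,2]>=im[:,:,0])&(v>40)&(v<150)).astype(np.uint8)
m[:105]=0;m[265:]=0;m[:,:195]=0;m[:,385:]=0
m=cv2.morphologyEx(m,cv2.MORPH_OPEN,np.ones((3,3)))
ct=max(cv2.findContours(m,0,2)[0],key=cv2.contourArea)
r=cv2.minAreaRect(ct);print(r,cv2.boxPoints(r).round(1).tolist())
# world pts of hull at z=.05
h=cv2.convexHull(ct)[:,0]
w=np.array([onz(c,p,.05)[:2] for p in h])
R=cv2.minAreaRect((w*1000).astype(np.float32));print(R)
s=cv2.resize(c["color"][100:275,190:390],None,fx=4,fy=4,interpolation=cv2.INTER_CUBIC)[:,:,::-1].copy()
cv2.imwrite("pics/topc.png",s[:600])
cv2.imwrite("pics/topc.png",cv2.resize(c["color"][110:260,195:385],(760,600),interpolation=cv2.INTER_CUBIC)[:,:,::-1])
E
```

```text
((288.62176513671875, 186.99679565429688), (144.5452880859375, 104.86168670654297), 18.138084411621094) [[203.60000610351562, 214.3000030517578], [236.3000030517578, 114.69999694824219], [373.6000061035156, 159.6999969482422], [341.0, 259.29998779296875]]
((571.0089111328125, -69.20425415039062), (294.94464111328125, 216.71127319335938), 73.0240478515625)
```

View pics/topc.png

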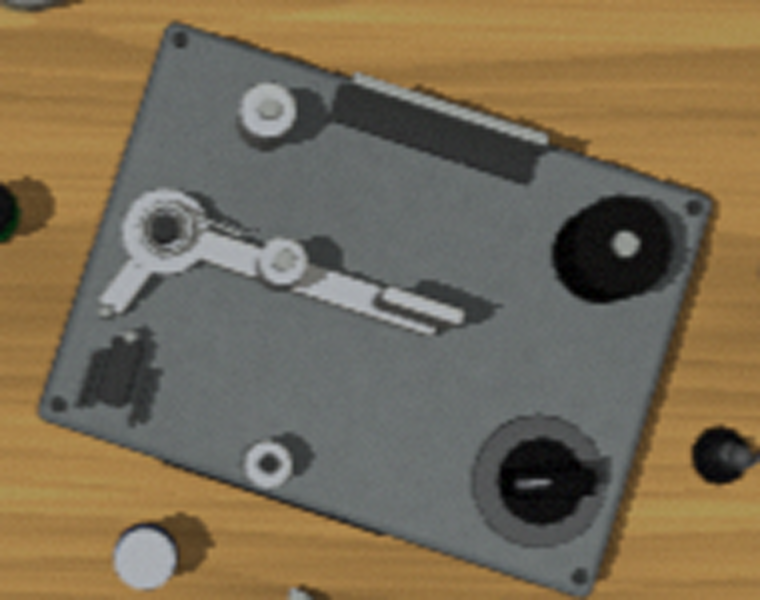

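Fit: sander centre is about (0.571, -0.069) with yaw about -17°, so the knob is near (0.483, -0.152). Its bar lies close to world -y. I'll go above it for a wrist look.

Emit:
move_arm(linear=[[37.8,-28.7,3.0],[37.8,-28.7,3.0],[37.8,-28.7,3.0],[37.8,-28.7,3.0],[37.8,-28.7,3.0],[37.8,-28.7,3.0],[37.8,-28.7,3.0],[37.8,-28.7,3.0],[37.8,-28.7,3.0],[37.8,-28.7,3.0],[37.8,-28.7,3.0],[37.8,-28.7,3.0]], angular=[[0,0,-1.2],[0,0,-1.2],[0,0,-1.2],[0,0,-1.2],[0,0,-1.2],[0,0,-1.2],[0,0,-1.2],[0,0,-1.2],[0,0,-1.2],[0,0,-1.2],[0,0,-1.2],[0,0,-1.2]], fingers=[-1,-1,-1,-1,-1,-1,-1,-1,-1,-1,-1,-1])

```text
time_s: 1.2
position: [0.4843, -0.1482, 0.1921]
tcp_rot: [[-0.055, 0.998, -0.0], [0.998, 0.055, 0.003], [0.003, -0.0, -1.0]]
force: [0.1, 0.3, 0.1]
opening: 1.001
```

Emit:
move_arm(linear=[[0,0,0],[0,0,0]], angular=[[0,0,0],[0,0,0]], fingers=[-1,-1])

```text
time_s: 1.37
position: [0.4844, -0.1469, 0.1919]
tcp_rot: [[-0.059, 0.998, -0.001], [0.998, 0.059, 0.003], [0.004, -0.001, -1.0]]
force: [-0.2, -0.3, -0.4]
opening: 0.997
```

Run:
```python
from h import *
import pickle
s=read_state();c=capture("wrist");pickle.dump((s,c),open("w1.pkl","wb"))
print(s['time_s'],s['position'],np.round(s['tcp_rot'],3).tolist(),s['joint_positions'])
im=c["color"][:,:,::-1].copy()
R=np.array([[.9563,.2924],[-.2924,.9563]]);o=np.array([.571,-.0692])
for q,z in(((-60,-105),.094),((-4,-15),.118)):
    p=o+R@(np.array(q)/1000);print(p,proj(c,np.r_[p,z],s))
cv2.imwrite("pics/w1.png",cv2.resize(im,(768,576)))
```

```text
1.3667 [ 0.48439189 -0.14685749  0.19192919] [[-0.059, 0.998, -0.001], [0.998, 0.059, 0.003], [0.004, -0.001, -1.0]] [-29.62075871  23.64185445 100.76191646   0.1698348   55.75340661
 -33.07607527]
[ 0.48292   -0.1520675] [254.54455548 200.41007983]
[ 0.5627888 -0.0823749] [372.96804992 121.04656634]
```

View pics/w1.png

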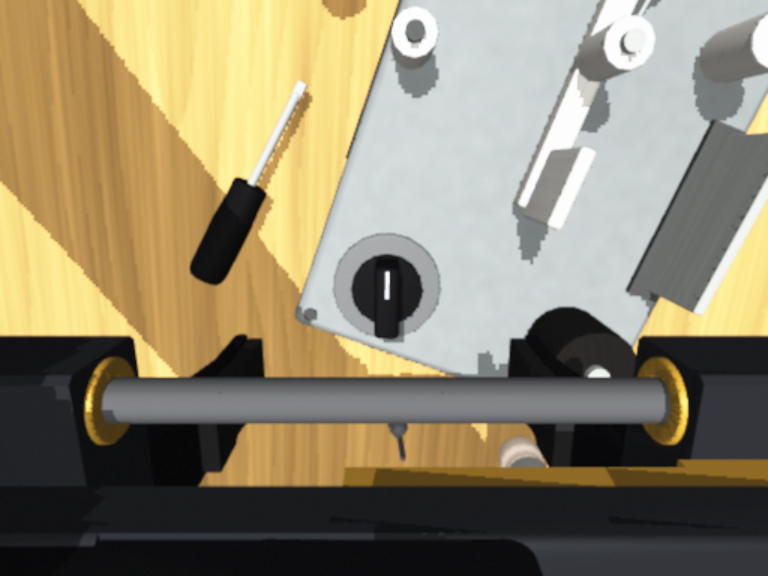

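Wrist view: bar vertical in the image, centred at about (388,297) of the enlarged picture, and parallel to tool x. The plate's top edge runs from (590,150) to (562,228). Nothing blocks the descent. Now the precise numbers.

Run:
```python
from h import *
import pickle
s,c=pickle.load(open("w1.pkl","rb"));t=capture("top")
tim=cv2.imread("pics/top0.png").astype(int).mean(2)
w=c["color"].astype(int).mean(2)
def cen(img,x0,x1,y0,y1,th):
    m=(img[y0:y1,x0:x1]>th);ys,xs=np.nonzero(m);X=np.c_[xs+x0,ys+y0].astype(float)
    u,sv,v=np.linalg.svd(X-X.mean(0));d=v[0];k=(X-X.mean(0))@d
    return X.mean(0),len(X),X.mean(0)+d*k.min(),X.mean(0)+d*k.max()
mw=cen(w,250,267,172,205,130);mt=cen(tim,320,336,226,236,90)
print("mark",mw,mt)
P=cross(ray(c,mw[0],s),ray(t,mt[0]));print(P)
a,b=onz(c,mw[2],.094,s),onz(c,mw[3],.094,s);print("mark ends",a,b,np.degrees(np.arctan2(*(b-a)[1::-1])))
# bar: dark within the knob ; bar very dark vs disc
for p in((258.3,170.3),(258.3,225)): print("bar end",onz(c,p,.094,s))
for p in((251,215),(266,215)): print("bar side",onz(c,p,.094,s))
for zz in(.05,.064):
  print("base disc",onz(c,(387/1.5,286/1.5),zz,s))
pl=cross(ray(c,(385,125.5),s),ray(t,(300.9,186.4)));print("plate top",pl)
for p in((590,150),(562,228)): print(onz(c,np.array(p)/1.5,.118,s))
cv2.imwrite("pics/w1c.png",cv2.resize(cv2.convertScaleAbs(c["color"][85:240,215:410,::-1],alpha=1.6,beta=20),(750,596),interpolation=cv2.INTER_CUBIC))
```

```text
mark (array([257.70769231, 190.06153846]), 65, array([257.86949046, 180.97985897]), array([257.54827168, 199.00976795])) (array([328.5       , 230.16666667]), 6, array([325.93298886, 230.5434239 ]), array([330.97122851, 229.80396733]))
[ 0.4844923  -0.14232224  0.09847809]
mark ends [ 0.4846856  -0.13551887  0.094     ] [ 0.48532619 -0.15072318  0.094     ] -87.58744665842214
bar end [ 0.48450813 -0.12670256  0.094     ]
bar end [ 0.48730453 -0.17336417  0.094     ]
bar side [ 0.48068342 -0.16488638  0.094     ]
bar side [ 0.49319995 -0.16414639  0.094     ]
base disc [ 0.48603206 -0.15454147  0.05      ]
base disc [ 0.48579135 -0.15106615  0.064     ]
plate top [ 0.56527336 -0.08378493  0.13396158]
[ 0.57479355 -0.06737108  0.118     ]
[ 0.56723576 -0.10397769  0.118     ]
```

View pics/w1c.png

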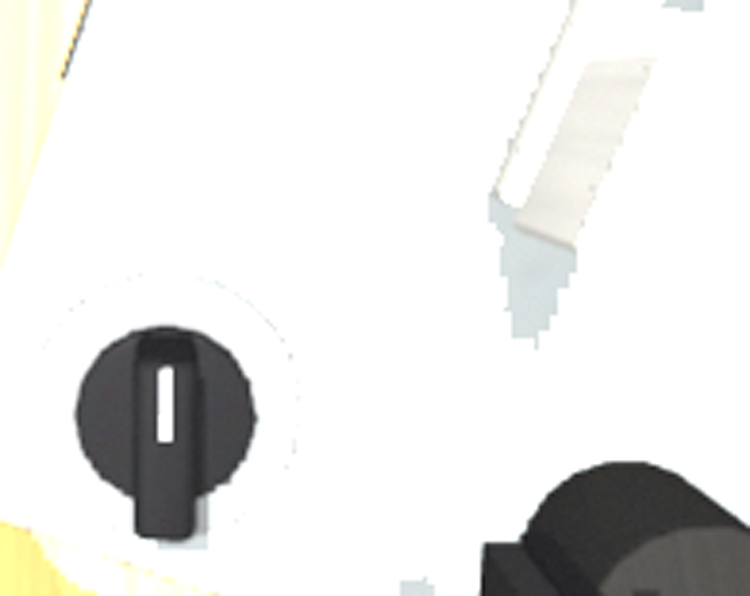

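Grip point is about (0.4855, -0.1535) and the bar is at about 92.4°, so the knob reads about 1.23 rad. The two-view height of its mark is 0.098 against 0.094 in the text. Descending now.

Emit:
move_arm(linear=[[-0.65,0.1,4],[-0.65,0.1,8],[-0.65,0.1,11],[-0.65,0.1,12.2],[-0.65,0.1,12.2],[-0.65,0.1,12.2],[-0.65,0.1,12.2]], angular=[[0,0,0.0],[0,0,0.0],[0,0,0.0],[0,0,0.0],[0,0,0.0],[0,0,0.0],[0,0,0.0]], fingers=[-1,-1,-1,-1,-1,-1,-1])

```text
time_s: 2.05
position: [0.4859, -0.1565, 0.071]
tcp_rot: [[-0.054, 0.999, 0.001], [0.999, 0.054, 0.002], [0.002, 0.001, -1.0]]
force: [-0.5, 0.7, -0.7]
opening: 1.001
```

Emit:
move_arm(linear=[[0,0,0],[0,0,0],[0,0,0],[0,0,0],[0,0,0],[0,0,0],[0,0,0],[0,0,0],[0,0,0],[0,0,0]], angular=[[0,0,0],[0,0,0],[0,0,0],[0,0,0],[0,0,0],[0,0,0],[0,0,0],[0,0,0],[0,0,0],[0,0,0]], fingers=[1,1,1,1,1,1,1,1,1,1])

```text
time_s: 2.88
position: [0.4858, -0.1565, 0.0709]
tcp_rot: [[-0.054, 0.999, 0.001], [0.999, 0.054, 0.002], [0.002, 0.001, -1.0]]
force: [-0.2, 0.3, 0.5]
opening: 0.325
```

Emit:
move_arm(linear=[[0.3,0,0],[0.3,0,0],[0.3,0,0],[0.3,0,0],[0.3,0,0],[0.3,0,0]], angular=[[0,0,0],[0,0,0],[0,0,0],[0,0,0],[0,0,0],[0,0,0]], fingers=[1,1,1,1,1,1])

```text
time_s: 3.38
position: [0.4851, -0.153, 0.0708]
tcp_rot: [[-0.054, 0.999, -0.0], [0.999, 0.054, 0.003], [0.003, -0.0, -1.0]]
force: [-1.7, 1.2, 1.3]
opening: 0.159
```

Gripped: the opening is 13.9 mm, which matches the bar. Turning anticlockwise now, which is negative about tool z.

Emit:
move_arm(linear=[[0,0,0],[0,0,0],[0,0,0],[0,0,0],[0,0,0],[0,0,0],[0,0,0],[0,0,0],[0,0,0],[0,0,0],[0,0,0],[0,0,0]], angular=[[0,0,-0.1],[0,0,-0.2],[0,0,-0.3],[0,0,-0.4],[0,0,-0.5],[0,0,-0.6],[0,0,-0.7],[0,0,-0.8],[0,0,-0.9],[0,0,-1.0],[0,0,-1.1],[0,0,-1.15]], fingers=[1,1,1,1,1,1,1,1,1,1,1,1])

```text
time_s: 4.38
position: [0.485, -0.153, 0.0708]
tcp_rot: [[-0.935, 0.355, -0.001], [0.355, 0.935, 0.003], [0.001, 0.002, -1.0]]
force: [-1.3, 0.7, 0.8]
opening: 0.159
```

Emit:
move_arm(linear=[[0,0,0],[0,0,0],[0,0,0],[0,0,0]], angular=[[0,0,-0.04],[0,0,-0.08],[0,0,-0.1],[0,0,-0.1]], fingers=[1,1,1,1])

```text
time_s: 4.72
position: [0.485, -0.153, 0.0708]
tcp_rot: [[-0.965, 0.262, -0.0], [0.262, 0.965, 0.003], [0.001, 0.003, -1.0]]
force: [-1.4, 0.4, 1.5]
opening: 0.159
```

Run:
```python
from h import *
s=read_state();R=s["tcp_rot"];print(np.degrees(np.arctan2(R[1][0],R[0][0])),s["moment"],s["force"],s["tau"][-1],s["joint_positions"],s["opening"])
```

```text
164.78172504846245 [ 0.11007293  0.08681086 -0.55171716] [-1.4396974   0.38765925  1.52539445] -0.7156539894640446 [ -30.2099986    35.42776615  105.87379904    0.23158001   38.8074633
 -105.17222278] 0.1588965115941728
```

The moment of -0.55 N m, far above the 0.04 friction, shows the knob is on its stop at about 165° tool yaw. I'll release, rise and shut the fingers.

Emit:
move_arm(linear=[[0,0,0],[0,0,0],[0,0,0],[0,0,0],[0,0,0],[0,0,0],[0,0,-3],[0,0,-6],[0,0,-8],[0,0,-8]], angular=[[0,0,0],[0,0,0],[0,0,0],[0,0,0],[0,0,0],[0,0,0],[0,0,0],[0,0,0],[0,0,0],[0,0,0]], fingers=[-0.1,-0.1,-0.1,-0.1,-0.1,-0.1,-0.1,-0.1,-0.1,-0.1])

```text
time_s: 5.55
position: [0.4876, -0.1546, 0.1547]
tcp_rot: [[-0.965, 0.262, 0.007], [0.262, 0.965, -0.001], [-0.007, 0.001, -1.0]]
force: [0.7, -0.1, 0.5]
opening: 0.547
```

Emit:
move_arm(linear=[[0,0,0],[0,0,0],[0,0,0],[0,0,0],[0,0,0],[0,0,0],[0,0,0],[0,0,0],[0,0,0],[0,0,0]], angular=[[0,0,0],[0,0,0],[0,0,0],[0,0,0],[0,0,0],[0,0,0],[0,0,0],[0,0,0],[0,0,0],[0,0,0]], fingers=[1,1,1,1,1,1,1,1,1,1])

```text
time_s: 6.38
position: [0.4876, -0.1546, 0.1546]
tcp_rot: [[-0.965, 0.262, 0.007], [0.262, 0.965, -0.001], [-0.007, 0.001, -1.0]]
force: [-0.4, 0.2, 0.1]
opening: 0.006
```

Run:
```python
from h import *
import pickle
s,c=pickle.load(open("w1.pkl","rb"))
for p,z in(((385.3,100.6),.118),((365,148.7),.118),((348.9,143.5),.07),((367.1,101.1),.07)): print(z,onz(c,p,z,s))
s=read_state();c=capture("wrist");t=capture("top");print(s["position"],s["opening"],s["tcp_rot"][:,0])
a=cv2.resize(c["color"],(512,384))
b=cv2.resize(t["color"][130:265,210:390],(512,384),interpolation=cv2.INTER_CUBIC)
cv2.imwrite("pics/k2.png",cv2.resize(np.vstack([a[:300],b])[:,:,::-1],(449,600)))
```

```text
0.118 [ 0.56928994 -0.06809675  0.118     ]
0.118 [ 0.55993342 -0.10202811  0.118     ]
0.07 [ 0.56150328 -0.10307841  0.07      ]
0.07 [ 0.57213955 -0.06717759  0.07      ]
[ 0.4875885  -0.15463396  0.15458159] 0.005764772540047017 [-0.96501593  0.26209565 -0.00707941]
```

View pics/k2.png

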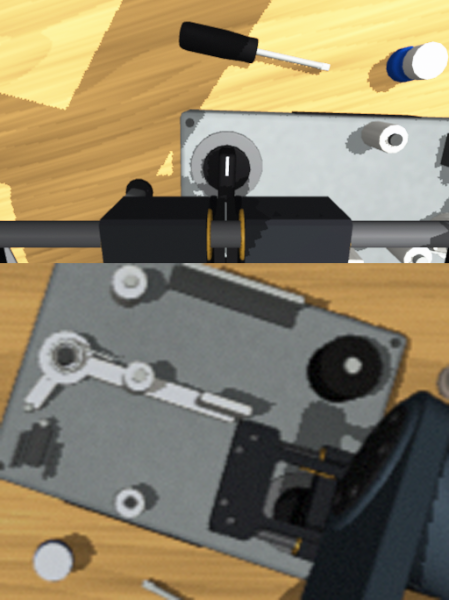

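The wrist and top views show the bar now square to the deck edge, so the knob is off. The deck is undisturbed, and the plate's front centre is about (0.565, -0.085). I'll go in front of the plate with the fingers shut.

Emit:
move_arm(linear=[[-0.9,2.9,0],[-1.8,5.8,0],[-2.7,8.8,0],[-2.7,8.8,0],[-2.7,8.8,0],[-2.7,8.8,3],[-2.7,8.8,6],[-2.7,8.8,7.5],[-2.7,8.8,7.5],[-2.7,8.8,7.5]], angular=[[0,0,0],[0,0,0],[0,0,0],[0,0,0],[0,0,0],[0,0,0],[0,0,0],[0,0,0],[0,0,0],[0,0,0]], fingers=[1,1,1,1,1,1,1,1,1,1])

```text
time_s: 7.32
position: [0.5363, -0.0776, 0.0794]
tcp_rot: [[-0.965, 0.263, 0.005], [0.263, 0.965, -0.001], [-0.005, 0.001, -1.0]]
force: [-0.0, -0.8, 0.9]
opening: 0.006
```

```bash
cat > push.py <<'E'
from h import *
s=read_state();R=np.array(s["tcp_rot"]);p=np.array(s["position"]);print(p,s["force"],s["time_s"],np.degrees(np.arctan2(R[1,0],R[0,0])))
yaw=np.radians(-16.5);f=np.array([.565,-.085]);
rot=lambda a:np.array([[np.cos(a),-np.sin(a)],[np.sin(a),np.cos(a)]])
piv=f+rot(yaw)@[.004,.130]
for th in(-.05,0,.1,.2,.3,.4,.5,.55):
    q=piv+rot(yaw+th)@np.array([-.004-.0095,-.130]);d=np.r_[q,.08]-p
    dy=(np.degrees(yaw+th)+180-np.degrees(np.arctan2(R[1,0],R[0,0])))
    print(th,q.round(4),(R.T@d*100).round(2),round(-np.radians(dy),3))
E
python3 push.py
```

```text
[ 0.53628747 -0.0776037   0.07936212] [-0.03392826 -0.76164545  0.87554551] 7.3167 164.73934522890934
-0.05 [ 0.5499 -0.0797] [-1.37  0.16 -0.06] 0.072
0 [ 0.5559 -0.0823] [-2.02  0.06 -0.05] 0.022
0.1 [ 0.5682 -0.0867] [-3.32 -0.04 -0.05] -0.078
0.2 [ 0.5809 -0.0898] [-4.62 -0.   -0.04] -0.178
0.3 [ 0.5938 -0.0916] [-5.92  0.16 -0.03] -0.278
0.4 [ 0.6069 -0.0922] [-7.19  0.45 -0.03] -0.378
0.5 [ 0.6199 -0.0914] [-8.43  0.87 -0.02] -0.478
0.55 [ 0.6264 -0.0905] [-9.03  1.12 -0.02] -0.528
```

First I push gently to about 0.2 rad and check.

Emit:
move_arm(linear=[[-1.0,0.05,0],[-2.0,0.05,0],[-2.6,0,0],[-3.3,0,0],[-4.0,0,0],[-4.6,0,0],[-4.6,0,0]], angular=[[0,0,0],[0,0,0],[0,0,-0.03],[0,0,-0.08],[0,0,-0.13],[0,0,-0.18],[0,0,-0.18]], fingers=[1,1,1,1,1,1,1])

```text
time_s: 7.9
position: [0.5802, -0.0903, 0.0806]
tcp_rot: [[-0.996, 0.085, 0.003], [0.085, 0.996, -0.001], [-0.003, -0.001, -1.0]]
force: [-5.1, -1.0, 3.2]
opening: 0.003
```

```bash
python3 push.py
```

```text
[ 0.58020049 -0.09028428  0.0806153 ] [-5.13251981 -0.97413157  3.21658853] 7.9 175.10872763909603
-0.05 [ 0.5499 -0.0797] [3.11 0.8  0.05] 0.253
0 [ 0.5559 -0.0823] [2.49 0.59 0.05] 0.203
0.1 [ 0.5682 -0.0867] [1.23 0.26 0.06] 0.103
0.2 [ 0.5809 -0.0898] [-0.06  0.05  0.06] 0.003
0.3 [ 0.5938 -0.0916] [-1.37 -0.02  0.07] -0.097
0.4 [ 0.6069 -0.0922] [-2.67  0.04  0.07] -0.197
0.5 [ 0.6199 -0.0914] [-3.97  0.23  0.07] -0.297
0.55 [ 0.6264 -0.0905] [-4.6   0.37  0.07] -0.347
```

The reaction is about -5 N in x and points back along the push, so the fingers are on the plate. Continuing along the arc to the stop.

Emit:
move_arm(linear=[[-0.7,0,0],[-1.4,0,0],[-2.0,0,0],[-2.7,0.05,0],[-3.3,0.15,0],[-3.8,0.2,0],[-4.1,0.25,0],[-4.1,0.25,0],[-4.1,0.25,0]], angular=[[0,0,-0.05],[0,0,-0.1],[0,0,-0.15],[0,0,-0.2],[0,0,-0.25],[0,0,-0.28],[0,0,-0.3],[0,0,-0.3],[0,0,-0.3]], fingers=[1,1,1,1,1,1,1,1,1])

```text
time_s: 8.65
position: [0.6182, -0.0923, 0.0808]
tcp_rot: [[-0.977, -0.212, -0.004], [-0.212, 0.977, -0.002], [0.004, -0.001, -1.0]]
force: [-7.9, -3.5, -2.1]
opening: 0.004
```

```bash
python3 push.py
python3 - <<'E'
from h import *
t=capture("top");a=t["color"][100:290,180:410];b=capture("scene")["color"][110:250,140:320]
cv2.imwrite("pics/p1.png",np.hstack([cv2.resize(a,(400,330),interpolation=2),cv2.resize(b,(400,330),interpolation=2)])[:,:,::-1])
E
```

```text
[ 0.61819955 -0.09234359  0.0807609 ] [-7.91544574 -3.5207362  -2.12255877] 8.65 -167.75946288628094
-0.05 [ 0.5499 -0.0797] [6.4  2.69 0.1 ] -5.732
0 [ 0.5559 -0.0823] [5.88 2.3  0.1 ] -5.782
0.1 [ 0.5682 -0.0867] [4.77 1.61 0.1 ] -5.882
0.2 [ 0.5809 -0.0898] [3.59 1.04 0.09] -5.982
0.3 [ 0.5938 -0.0916] [2.37 0.59 0.09] -6.082
0.4 [ 0.6069 -0.0922] [1.1  0.26 0.08] -6.182
0.5 [ 0.6199 -0.0914] [-0.19  0.05  0.08] -6.282
0.55 [ 0.6264 -0.0905] [-0.84  0.    0.07] -6.332
```

View pics/p1.png

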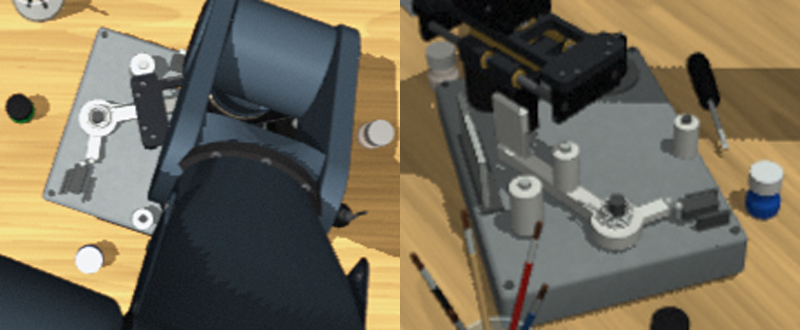

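The views show the fingers on the plate and the arm swung to about 0.48 rad, with 8.7 N of force. I'll press a few mm more to the stop and settle.

Emit:
move_arm(linear=[[-0.3,0,0],[-0.6,0,0],[-0.6,0,0],[-0.6,0,0],[-0.6,0,0],[-0.6,0,0]], angular=[[0,0,0],[0,0,0],[0,0,0],[0,0,0],[0,0,0],[0,0,0]], fingers=[1,1,1,1,1,1])

```text
time_s: 9.25
position: [0.6183, -0.0923, 0.0808]
tcp_rot: [[-0.977, -0.211, -0.016], [-0.211, 0.977, -0.002], [0.016, 0.001, -1.0]]
force: [-12.3, -5.0, 3.4]
opening: 0.007
```

Run:
```python
from h import *
for i in range(3):
    s=read_state();print(s["time_s"],s["position"],s["force"],np.abs(s["qvel"]).max());capture("scene")
```

```text
9.25 [ 0.61828741 -0.09228022  0.08080614] [-12.28474373  -5.04407762   3.36820075] 0.0761922037863753
9.3 [ 0.61826654 -0.09230039  0.08077322] [-12.45049895  -4.52119189   1.03153451] 0.09130269300714992
9.35 [ 0.6182884  -0.09227293  0.08077629] [-11.87248269  -3.3296825    1.89825916] 0.043048165160558004
```

The position holds while the force rises to 13 N, so the arm is against its stop and still. Handing in.

```bash
python3 -c "
from rig import *
hand_in();s=read_state();print(s['time_s'],s['position'],s['force'])"
```

```text
the job is handed in; nothing more can be done
the job is handed in; nothing more can be done
```

I turned the speed knob to its off stop, then pushed the thumb plate past its click to its stop. I handed the job in with the shut fingers still pressing on the plate. The interface gives no verdict, so these are my last checks:

- **Knob:** It started at about 1.23 rad. At the end of the turn the wrist moment was -0.55 N m, far above the 0.04 N m friction. Later pictures showed the bar square to the deck edge.
- **Thumb plate:** The arm was at about 0.48 rad by my geometry. The push was steady at about 12–13 N, and the fingers stayed put when I pressed harder, so I take it to be the 0.5 rad stop. I had no direct reading of the arm angle.
- **Bystanders:** In the last pictures the things in view looked unmoved. The robot hid part of the deck, and I did not measure them.
- **Disagreements:** The two-view height of the knob's mark was 98 mm against 94 mm in the text. A crude first two-view fit of the plate's top gave 134 mm against 118 mm, from badly picked points; I re-picked its edges in the one wrist picture, at the text's heights, before pushing.
- **Time:** 9.35 s were used at the last reading. A final state read after hand-in was refused.

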